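Turn the board over and hold a spring probe on its test pad

TASK

Turn the circuit board in its hinged holder over until its frame lies on the raised sloping rests, so that the side with the copper pads faces up. Then take the spring probe out of its stand and hold its tip on the one pad that has a printed ring round it, with the probe square to the sloping board and pressed only lightly, so that the spring tip is pushed in about halfway. Finish while still holding the probe there, without letting go, and leave the loose spanner, vial and beaker where they are.

Things in the scene. Friction and masses are not known exactly. Their poses are not given: they have to be found in the camera images.
- jig: The turn-over board holder, fixed to the worktop: an aluminium base plate 136 x 200 x 10 mm with two hinge posts 60 mm high at its middle. Origin at the centre of its underside; x along the hinge line, z up. At its +y side low rests carry the frame level, at its -y side higher rests, 74 mm tall, carry the turned frame on a slope.
- hinge (a point): The middle of the hinge line, 50 mm above the worktop. Its axes are the holder's; the frame turns about its x axis.
- frame (a joint): Angle of the hinged frame (aluminium, 112 x 104 x 9 mm, holding a green circuit board): 0 lies level to the holder's +y side with the components up; it grows as the frame swings up over the hinge (upright at 1.57) and ends at the stop, 2.79 rad, on the sloping rests at the -y side with the pads up, sloping 20 degrees, outer edge higher. The hinge is stiff (friction 0.25 N m), so the frame stays at any angle where it is left. It starts between 0 and 0.5.
- handle_bar (a point): The middle of the frame's handle bar: a round steel bar 10 mm thick, parallel to the hinge, 155 mm from the hinge line, joined to the frame by two 7 mm arms 90 mm apart; 53 mm are free between the bar and the frame's edge. A gripper that points straight down, closed on the bar across its length, can keep pointing down through the whole turn, the bar rolling between the fingers.
- test_pad (a point): Centre of the ringed copper pad (10 mm across, printed ring 19 mm outside) on the board's surface. It lies 62 mm from the hinge line and 20 mm towards the holder's +x from the middle. Its z axis points into the board from the pad side, so the outward normal is its -z; y points from the hinge to the handle bar. Three other pads of the same size, 30 mm or more away, have no ring.
- stand: Fixed grey block 64 x 64 x 52 mm with one upright hole 22 mm wide and 50 mm deep in which the probe stands. Origin at the centre of its underside.
- probe: Spring test probe, loose, 129 mm long and about 70 g, standing upright in the stand. Origin on its axis at the underside of its collar (30 mm wide, 5 mm thick), which rests on the stand's top, 52 mm above the worktop; z runs up the probe, away from the tip. Round black grip 18 mm thick from 5 to 79 mm above the origin, steel cap to 84 mm. Below the origin: a nose 16 mm thick, narrowing to 7 mm at -30 mm, then the spring tip.
- probe_tip (a point): The point of the brass spring tip (5 mm round end), on the probe's axis, 45 mm below the probe's origin when not pressed. Its axes are the probe's.
- plunger (a joint): How far the spring tip is pushed in, m: 0 free, 0.010 bottomed. Spring 350 N/m with slight preload: about 1 N at 2 mm, 2 N at 5 mm, 3 N at 8 mm.
- spanner: Loose open-ended steel spanner, 118 x 25 x 5 mm, lying flat; leave alone. Origin at the centre of its underside.
- vial: Loose amber glass vial with screw cap, 28 mm wide, 53 mm high; leave alone. Origin at the centre of its underside.
- beaker: Loose small clear beaker, 49 mm wide, 60 mm high; leave alone. Origin at the centre of its underside.
There are look-alikes about, which are no part of the job. Of the things like the probe, leave any that is blue; of the rest the larger one is meant.

How it is judged:
By the outcome, as a careful person would: the job done as asked, in the order asked, and still so for the second after the job is handed in, while the arm keeps its last pose, push and grip.
It also fails if it takes over 61 s, if anything falls off the work surface, if the arm or the gripper's body presses on something with over 40 N, if the wrist force passes 120 N, or if a joint passes its speed limit or range.

ROBOT

A 6-joint arm with a two-finger parallel gripper is mounted at the origin on a cart in front of the work surface, level with it; the furniture and walls round the work are solid. World frame = base frame: x ahead of the robot, y to its left, z up, the work surface at z = 0. Lengths are in mm, angles in rad, forces in N, time in s.
With the tool pointing down it reaches from about 350 to 850 mm from the base axis. Payload 8.1 kg.
Tool frame: the origin (TCP) lies on the front face of the gripper's body, between the roots of the fingers; the fingertips stand ahead of it and the grasp point (between the pads) lies 65 mm ahead of it (env.tips_ahead is the z of the fingertips in the tool frame, in mm); z points along the fingers, y is the line along which they close (so a half turn about z gives the same grasp; the last joint's range is limited). The gripper opens to 93 mm and grips with 3 to 60 N. Pads are 15 mm wide; open, the fingers measure 128 mm over their backs; the gripper's body (75 mm by 188 mm) begins 65 mm behind the grasp point.
Start: joints at [1.113, 0.13, 1.488, -0, 1.523, -0.085], TCP at [218.514, 558.8, 302.735] pointing down, gripper open.
Joint ranges: [-2.96, 2.96], [-0.89, 2.26], [0.02, 2.5], [-1.34, 4.48], [0, 2.73], [-2.66, 2.66]. Speed limits (rad/s): [2.39, 2.39, 2.79, 3.14, 3.14, 3.14].

INTERFACE

Orientations are given as a 3x3 rotation matrix whose columns are the frame's x, y, z axes.
In Python, from bench import env, eoat, solver, imaging, read_time_s, read_joints, read_dq, read_effort, read_eef_pos, read_eef_rot, read_contact_force, read_ft_torque, read_grip_width, read_gripper_force gives the robot as it stands. Calls block until the motion is done:
- env.reach(position, orientation): joint-space move of the TCP to a pose.
- env.servo_line(position, ori=None, speed=150): straight line of the TCP; ori=None keeps the orientation; speed is the mean speed in mm/s.
- env.movej(angles): joint-space move.
- eoat.gripper_to(opening): finger opening in mm; the grip force is fixed at half the most; returns when the fingers have stopped.
- env.dwell(seconds).
- solver.inverse_kinematics(position, orientation): joint angles nearest the present ones, or None.
- imaging.camera(name): name is "scene" or "top"; returns (picture, depth): 480x640x3 uint8, blue, green, red; 480x640 float32, mm along the optical axis (not along the pixel's ray), 0 where there is no reading.
- imaging.camera_model(name): a dict with "vfov" (degrees; the focal length in pixels is half the picture's height over the tangent of half this angle, whatever the lens; pixels are square), "cx", "cy" (the principal point, pixels), "world_from_camera" (4x4, takes a point from camera to world coordinates). Camera axes: x right, y down, z forward; pixel columns grow to the right and rows downward; lengths in mm; the calibration is good to about 2 mm. A picture is of the moment at which its call begins. camera_model takes no time and is no camera call.
A pose or a line that the arm cannot do raises env.IKError and nothing moves.
- env.finish_job(): hands the job in; it is judged then, once.
Readings, each from a call of its own:
- read_time_s(): time.
- read_joints(): joint angles.
- read_dq(): joint speeds.
- read_effort(): joint torques, N m.
- read_eef_pos(): TCP position.
- read_eef_rot(): TCP orientation.
- read_contact_force(): force on the tool from outside, world axes, zero at the start.
- read_ft_torque(): the same for the moment, N m.
- read_grip_width(): finger opening in mm.
- read_gripper_force(): force on a finger pad.
Only numpy, scipy, OpenCV 4.12 (cv2) and the standard library are available. Lean on these libraries where they do the work, as an engineer would, in place of code of your own. Each camera call takes 0.05 s, during which the arm holds its last target. There are 200 camera calls.

## Working session

There is one attempt and no reset: what is moved stays moved. The work goes in short steps, each a Python script; the robot and the scene stay as the last script left them, time stands still between calls to the robot, and variables do not carry over. Pictures are saved under pics/ and viewed, at most 10 in all, crops included, and the job is handed in when it is done.

```bash
ls; mkdir -p pics
cat > h.py <<'E'
import numpy as np, cv2
from bench import *
def cam(n):
    p,d=imaging.camera(n); np.savez('/tmp/%s.npz'%n,p=p,d=d); return p,d
def load(n):
    z=np.load('/tmp/%s.npz'%n); return z['p'],z['d']
def cloud(n,d):
    m=imaging.camera_model(n); f=240/np.tan(np.radians(m['vfov']/2))
    v,u=np.mgrid[:480,:640]; T=np.array(m['world_from_camera'])
    P=np.stack([(u-m['cx'])/f*d,(v-m['cy'])/f*d,d],-1)
    W=P@T[:3,:3].T+T[:3,3]; W[d<=0]=np.nan; return W
E
python3 - <<'E'
from h import *
for n in('scene','top'):
    p,d=cam(n); cv2.imwrite(f'pics/{n}1.png',p); print(imaging.camera_model(n))
print(env.tips_ahead,read_time_s(),read_eef_rot())
E
```

```text
pics
{'vfov': 43.03156938949438, 'cx': 324.3507095959043, 'cy': 238.66613767454112, 'world_from_camera': array([[ 8.74626925e-01, -2.27494568e-01,  4.28105085e-01,
         3.46860852e+01],
       [-4.84526695e-01, -3.80734458e-01,  7.87575491e-01,
        -6.64506480e+02],
       [-1.61747885e-02, -8.96263072e-01, -4.43227800e-01,
         5.33842308e+02],
       [ 0.00000000e+00,  0.00000000e+00,  0.00000000e+00,
         1.00000000e+00]])}
{'vfov': 54.7777403255801, 'cx': 318.95238096843144, 'cy': 241.7870218603216, 'world_from_camera': array([[-1.69196250e-02, -9.86210308e-01,  1.64629751e-01,
         3.51666624e+02],
       [-9.99789063e-01,  1.47702620e-02, -1.42712442e-02,
         1.85902769e+02],
       [ 1.16428236e-02, -1.64836489e-01, -9.86252187e-01,
         9.01767268e+02],
       [ 0.00000000e+00,  0.00000000e+00,  0.00000000e+00,
         1.00000000e+00]])}
84.1 0.1 [[-9.31321794e-01  3.64196652e-01 -7.17808494e-04]
 [ 3.64197333e-01  9.31320665e-01 -1.45655231e-03]
 [ 1.38038407e-04 -1.61794285e-03 -9.99998682e-01]]
```

View pics/scene1.png

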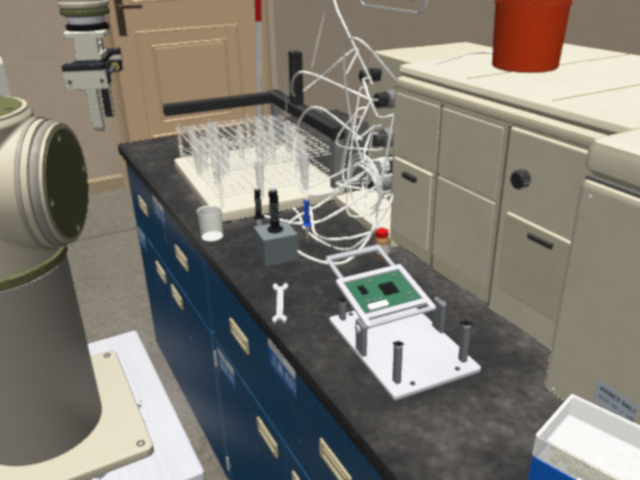

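View pics/top1.png

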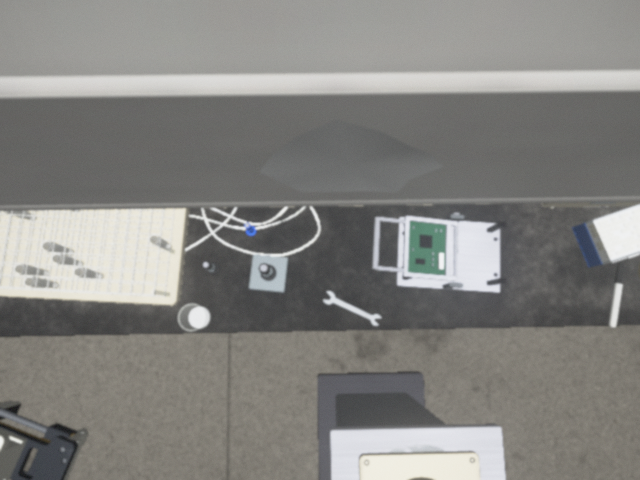

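Top view: the jig is at (440,250) with its bar on the left at (376,245). There are three probe-like things:
- black in the stand: top (267,270), scene (275,215)
- smaller black: top (208,267), scene (258,205)
- blue: top (251,230), scene (307,215)

The non-blue, larger one is the one in the grey stand. I'll confirm it with a crop and measure.

Run:
```python
from h import *
p,d=load('top'); W=cloud('top',d)
s,ds=load('scene'); S=cloud('scene',ds)
a=cv2.resize(p[200:330,180:310],(390,390),interpolation=cv2.INTER_CUBIC)
b=cv2.resize(s[180:270,230:330],(400,360),interpolation=cv2.INTER_CUBIC); b=cv2.copyMakeBorder(b,0,30,0,0,cv2.BORDER_CONSTANT)
cv2.imwrite('pics/crop1.png',np.hstack([a,b]))
np.set_printoptions(precision=1,suppress=True)
print('bench',np.nanmedian(W[300:320,260:300,2]),np.nanmedian(S[300:340,240:260,2]))
# both clouds merged, region analyses
for n,C in(('top',W),('scene',S)):
    Q=C.reshape(-1,3); Q=Q[~np.isnan(Q[:,0])]
    np.save(f'/tmp/{n}.npy',Q)
    def reg(x0,x1,y0,y1,z0,z1): return Q[(Q[:,0]>x0)&(Q[:,0]<x1)&(Q[:,1]>y0)&(Q[:,1]<y1)&(Q[:,2]>z0)&(Q[:,2]<z1)]
    c=C[270,267] if n=='top' else C[215,275]
    print(n,'probe pix',c)
    st=reg(c[0]-60,c[0]+60,c[1]-60,c[1]+60,45,57); print(' standtop',len(st),st.min(0),st.max(0),np.median(st,0), cv2.minAreaRect(st[:,:2].astype(np.float32)))
    for z0,z1 in((60,80),(80,100),(100,125),(125,150)):
        g=reg(c[0]-25,c[0]+25,c[1]-25,c[1]+25,z0,z1)
        if len(g): print(' grip',z0,len(g),g.min(0),g.max(0),g.mean(0))
print('jig plate pix top',W[285,480],W[225,495],'bar',[W[r,376] for r in(222,245,268)],'front arm',W[270,385])
pl=W[215:295,395:505].reshape(-1,3); pl=pl[(pl[:,2]>4)&(pl[:,2]<15)]
print('plate',len(pl),cv2.minAreaRect(pl[:,:2].astype(np.float32)),pl[:,2].mean())
print('objects vial scene',S[238,382],'beaker',S[222,210],'spanner',S[300,280], 'cables/top',np.nanmax(W[205:260,190:325,2]))
for r in range(195,220,4): print(r,W[r,[300,380,450]])
```

```text
bench 0.169280573509468 -57.82878568542583
top probe pix [434.  262.3 130.4]
 standtop 1032 [403.5 235.   45.3] [472.5 303.3  57. ] [435.2 266.4  52.2] ((438.33770751953125, 268.9130554199219), (64.11678314208984, 64.35432434082031), 83.26219177246094)
 grip 60 18 [426.7 258.2  60. ] [446.9 280.1  79.6] [432.4 266.1  68. ]
 grip 80 12 [429.  259.5  82.9] [440.7 270.9  95.6] [433.  263.3  90. ]
 grip 100 28 [429.3 259.8 101.1] [444.9 276.6 123.4] [434.  264.6 110.2]
 grip 125 89 [429.4 260.5 126.4] [446.  277.4 138.1] [437.6 268.3 132.8]
scene probe pix [436.2 258.8  87.3]
 standtop 583 [402.3 229.3  45.2] [474.1 303.7  57. ] [431.2 253.7  52.7] ((438.40252685546875, 266.0413513183594), (68.6880111694336, 65.48261260986328), 82.45942687988281)
 grip 60 100 [429.  256.   60.6] [446.7 272.7  79.9] [436.1 262.2  70.5]
 grip 80 103 [428.2 255.   80.2] [447.7 274.8  99.9] [436.2 262.5  90.4]
 grip 100 133 [428.9 256.1 100.2] [447.4 273.2 125. ] [436.2 262.3 113.5]
 grip 125 67 [429.  257.5 125.6] [445.5 272.7 138.1] [436.8 264.4 131.9]
jig plate pix top [ 411.3 -136.3   10.3] [ 519.4 -155.
[... 163 characters left out ...]
375, -81.714111328125), (211.8920440673828, 157.64955139160156), 87.34473419189453) 10.05094598288013
objects vial scene [599.2 155.   43.8] beaker [353.8 385.9  42.7] spanner [374.5 116.2   4.1] cables/top 802.3003187959469
195 [[377.5 188.4 807.2]
 [377.5 171.4 806.4]
 [377.6 156.  805. ]]
199 [[377.6 188.5 803.4]
 [377.3 171.  803.7]
 [377.6 155.  801.7]]
203 [[377.2 188.5 801.4]
 [376.9 170.7 801.7]
 [377.2 154.5 799.7]]
207 [[573.2 209.5   0.2]
 [570.6  49.6   1.4]
 [568.9 -91.1   0.2]]
211 [[563.8 209.5   5.2]
 [562.9  49.7  -0.4]
 [561.  -91.   -1.1]]
215 [[556.8 209.7   0.1]
 [554.5  50.2   0.5]
 [539.8 -72.6  57.4]]
219 [[548.4 209.7   1.4]
 [528.9  62.6  81.3]
 [534.7 -75.7  45.4]]
```

View pics/crop1.png

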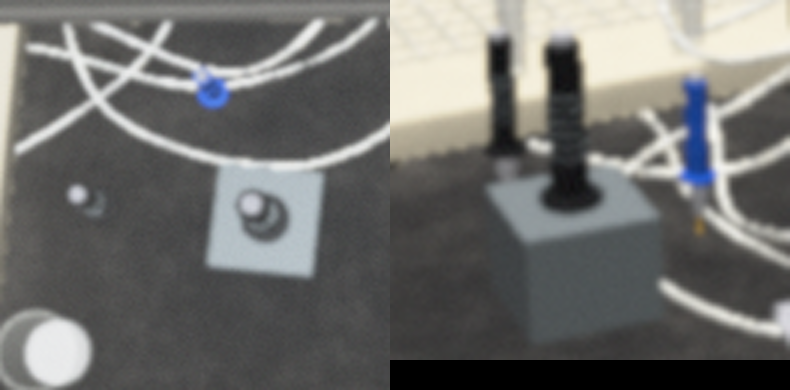

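The crop confirms it: the thicker black probe stands in the grey stand (left panel (262,212), right panel (567,120)). The thinner black one and the blue one are look-alikes. Next I'll fit the bar and the jig.

Run:
```python
from h import *
np.set_printoptions(precision=1,suppress=True)
for n in('top','scene'):
    Q=np.load(f'/tmp/{n}.npy')
    b=Q[(Q[:,0]>425)&(Q[:,0]<545)&(Q[:,1]>45)&(Q[:,1]<85)&(Q[:,2]>65)&(Q[:,2]<100)]
    # bar points: outermost along y for each x
    m=(b[:,1]>62); bb=b[m]; k=np.polyfit(bb[:,0],bb[:,1],1)
    for _ in range(3):
        r=bb[:,1]-np.polyval(k,bb[:,0]); bb=bb[abs(r)<5]; k=np.polyfit(bb[:,0],bb[:,1],1)
    print(n,'bar',len(bb),'slope',k[0],'y@480',np.polyval(k,480),'z',bb[:,2].mean(),np.percentile(bb[:,2],[5,95]),'x',np.percentile(b[:,0],[1,99]),'y',np.percentile(bb[:,1],[2,98]))
    yaw=np.arctan(k[0]); print(' yaw',yaw)
    R=np.array([[np.cos(yaw),-np.sin(yaw)],[np.sin(yaw),np.cos(yaw)]])
    p=Q.copy(); p[:,:2]=(Q[:,:2]-[480,-80])@R   # jig-ish coords
    f=p[(abs(p[:,0])<75)&(p[:,1]>25)&(p[:,1]<100)&(p[:,2]>50)&(p[:,2]<85)]
    print(' frame x',np.percentile(f[:,0],[1,99]),'board/frame plane slope',np.polyfit(f[:,1],f[:,2],1))
    a=p[(abs(p[:,0])<75)&(p[:,1]>115)&(p[:,1]<145)&(p[:,2]>60)&(p[:,2]<95)]
    print(' arms x',np.sort(a[:,0])[[0,5,-6,-1]] if len(a)>12 else len(a))
    pl=p[(abs(p[:,0])<90)&(p[:,1]>-130)&(p[:,1]<0)&(p[:,2]>6)&(p[:,2]<14)]
    print(' plate x',np.percentile(pl[:,0],[1,99]),'y',np.percentile(pl[:,1],[.5]))
    # obstacles near probe by height
    for r in((-110,110,-40,40),(-40,40,-110,110)):
        o=Q[(Q[:,0]>437+r[0])&(Q[:,0]<437+r[1])&(Q[:,1]>266+r[2])&(Q[:,1]<266+r[3])&(Q[:,2]>140)&(Q[:,2]<500)]; print(' obst',r,len(o),o.max(0) if len(o) else '')
```

```text
top bar 270 slope -0.06164791329795932 y@480 73.08291054849036 z 83.79311021659534 [80.9 86.2] x [436.3 532.4] y [66.8 78.5]
 yaw -0.061569993982058195
 frame x [-60.3  49.7] board/frame plane slope [ 0.2 49.6]
 arms x [-51.9 -51.3  43.9  44.9]
 plate x [-74.   58.4] y [-99.2]
 obst (-110, 110, -40, 40) 0 
 obst (-40, 40, -110, 110) 0 
scene bar 317 slope -0.06869510656744712 y@480 69.04515024989803 z 82.86984134175262 [78.2 86.2] x [436.7 531.5] y [63.8 74.6]
 yaw -0.06858735368878383
 frame x [-61.2  48.9] board/frame plane slope [ 0.2 51.2]
 arms x [-53.2 -52.5  42.3  44.9]
 plate x [-74.6  58.2] y [-101.4]
 obst (-110, 110, -40, 40) 0 
 obst (-40, 40, -110, 110) 0
```

```bash
cat >> h.py <<'E'
YAW=-0.06; H=np.array([475.,-81,50])
JX=np.array([np.cos(YAW),np.sin(YAW),0]); JY=np.array([-np.sin(YAW),np.cos(YAW),0]); Z=np.array([0,0,1.])
RD=np.column_stack([-JX,JY,-Z])
def bar(phi,r=155): return H+r*(np.cos(phi)*JY+np.sin(phi)*Z)
np.set_printoptions(precision=2,suppress=True)
E
python3 - <<'E'
from h import *
for phi in(.2,1,1.57,2.2,2.8): print(solver.inverse_kinematics(bar(phi)+[0,0,65],RD))
g=bar(.2)+[0,0,65]
env.reach(g+[0,0,90],RD); eoat.gripper_to(40)
env.servo_line(g,speed=120); print(read_contact_force(),read_time_s())
eoat.gripper_to(0); print(read_contact_force(),read_grip_width(),read_gripper_force(),read_time_s(),read_eef_pos(),g)
p,d=cam('scene'); cv2.imwrite('pics/bar.png',cv2.resize(p[180:400,260:500],(720,660))[:600])
E
```

```text
[ 0.04 -0.03  1.95 -0.    1.22 -1.47]
[-0.1  -0.17  1.89 -0.    1.42 -1.61]
[-0.28 -0.18  1.85 -0.    1.47 -1.79]
[-0.45 -0.1   1.84 -0.    1.41 -1.96]
[-0.55  0.02  1.86 -0.    1.26 -2.06]
[-0.97 -0.34 -0.28] 4.0
[-0.06  9.61  1.27] 8.986913315601896 29.987640380859375 4.6083 [484.41  72.21 146.24] [484.11  70.64 145.79]
```

View pics/bar.png

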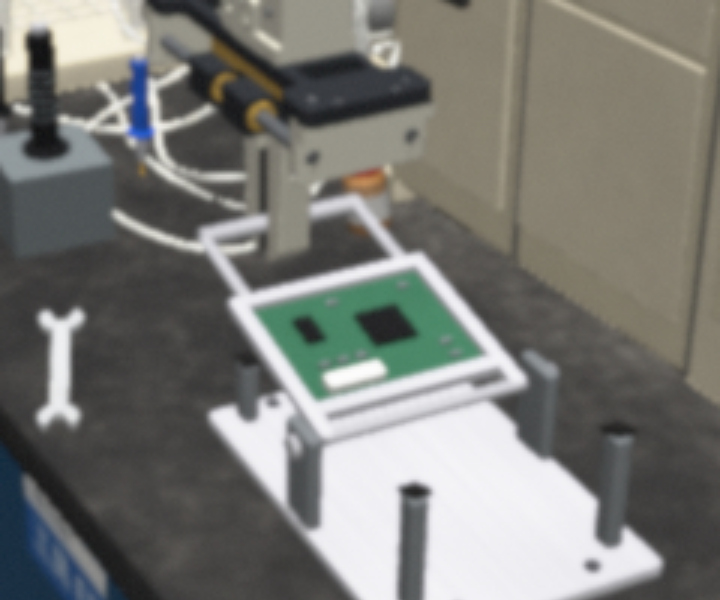

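The bar is gripped midway between the arms (crop (285,215)). It lies about 1.6 mm further in +y than estimated, so I'll shift the hinge and swing the frame over.

```bash
sed -i 's/^YAW=.*/YAW=-0.06; H=np.array([475.3,-79.4,50])/' h.py
python3 - <<'E'
from h import *
t0=read_time_s()
for phi in np.linspace(.2,2.79,13)[1:]:
    env.servo_line(bar(phi)+[0,0,65],speed=90)
    f=read_contact_force(); print('%.2f'%phi,f,read_eef_pos()-bar(phi)-[0,0,65],'%.1f'%read_time_s())
    if np.linalg.norm(f)>50: break
E
```

```text
0.42 [-2.02  5.47  2.78] [-0.07  0.73  0.34] 5.2
0.63 [-5.15 10.42  8.4 ] [-0.25  1.47  0.73] 5.7
0.85 [-10.    14.85  15.15] [-0.47  2.27  1.52] 6.2
1.06 [-11.14  11.04  19.16] [-0.05  1.47  2.36] 6.8
1.28 [-14.13   6.29  18.97] [-0.63  0.39  2.1 ] 7.3
1.49 [-15.29   1.88  16.73] [-1.3  -0.58  1.24] 7.8
1.71 [-14.74  -1.57  12.31] [-1.95 -0.94  0.12] 8.3
1.93 [-15.3   -1.56   5.3 ] [-2.55 -0.85 -1.07] 8.8
2.14 [-11.7   -0.99   0.89] [-2.67 -0.45 -1.86] 9.4
2.36 [-10.49   0.33  -1.9 ] [-2.53 -0.1  -2.18] 9.9
2.57 [-7.96  2.   -1.85] [-2.37  0.16 -2.16] 10.4
2.79 [-7.    2.36 -2.36] [-2.18  0.35 -1.99] 10.9
```

Run:
```python
from h import *
p0=bar(2.79)+[0,0,65]
for k in(2,4,6):
    env.servo_line(p0-[0,0,k],speed=40); f=read_contact_force(); print(k,f,read_eef_pos()-p0)
    if f[2]>12: break
eoat.gripper_to(45); print(read_contact_force())
env.servo_line(p0+[0,0,110],speed=200)
env.reach([437,150,300],RD)
for n in('scene','top'): p,d=cam(n); cv2.imwrite(f'pics/turn_{n}.png',p)
print(read_time_s())
cv2.imwrite('pics/t2.png',np.hstack([cv2.resize(load('scene')[0][260:420,310:510],(400,320)),cv2.resize(load('top')[0][190:310,380:530],(400,320))]))
W=cloud('top',load('top')[1]); S=cloud('scene',load('scene')[1])
for n,C in(('top',W),('scene',S)):
    Q=C.reshape(-1,3); Q=Q[~np.isnan(Q[:,0])]; p=(Q-H)@np.column_stack([JX,JY,Z])
    b=p[(abs(p[:,0])<35)&(p[:,1]<-30)&(p[:,1]>-85)&(p[:,2]>-5)&(p[:,2]<60)]
    k=np.polyfit(b[:,1],b[:,2],1); 
    for _ in range(3):
        r=b[:,2]-np.polyval(k,b[:,1]); b=b[abs(r)<3]; k=np.polyfit(b[:,1],b[:,2],1)
    print(n,len(b),'board: slope deg',np.degrees(np.arctan(k[0])),'z at pad y-58',np.polyval(k,-58),'normal offset',k[1]*np.cos(np.arctan(k[0])))
```

```text
2 [-11.55   1.96   6.29] [-2.13  0.14 -2.82]
4 [-16.94   5.49  19.08] [-1.9   0.06 -3.23]
[-0.11  0.63 -0.68]
14.4417
top 2 board: slope deg 79.07317802184602 z at pad y-58 170.86205813349676 normal offset 89.33624079144667
scene 688 board: slope deg -20.181229810205362 z at pad y-58 25.553231710403274 normal offset 3.9749567086134343
```

View pics/t2.png

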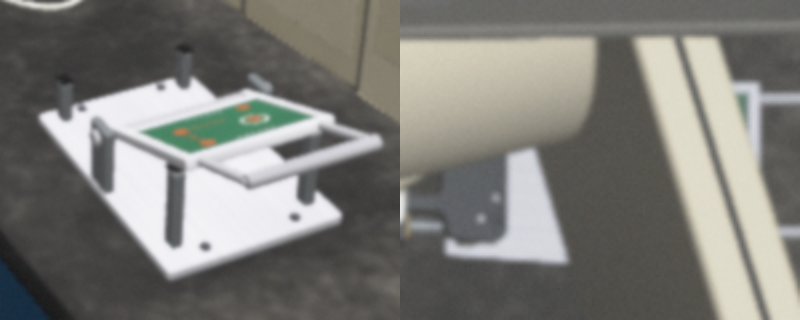

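The frame is seated on the sloping rests: slope 20.2°, pads up, ringed pad at about scene (437,319). Next I'll take the probe.

Run:
```python
from h import *
g=np.array([438,267.5,162.])
n=np.array(-np.sin(YAW)*0)  
N=np.cos(np.radians(20))*Z+np.sin(np.radians(20))*JY
RT=np.column_stack([-JX,np.cross(-N,-JX),-N])
print(solver.inverse_kinematics(np.array([490,-140,75])+N*195,RT))
env.reach(g+[0,0,75],RD); env.servo_line(g,speed=120)
print(read_contact_force())
eoat.gripper_to(0); f0=read_contact_force()
print(f0,read_grip_width(),read_gripper_force(),read_eef_pos()-g)
p,d=cam('top')
env.servo_line(read_eef_pos()+[0,0,110],speed=150); env.dwell(.2); print(read_contact_force(),read_grip_width(),read_time_s())
s,ds=cam('scene')
cv2.imwrite('pics/lift.png',np.hstack([cv2.resize(s[60:260,200:350],(450,600)),cv2.resize(s[290:350,390:460],(350,300))[np.r_[0:300,0:300]]]))
# ring pad by copper colour in both pictures
for nm,im,dd,(r0,r1,c0,c1) in(('top',p,d,(200,310,450,560)),('scene',s,ds,(290,350,370,480))):
    W=cloud(nm,dd); b,gg,r=[im[...,i].astype(int) for i in range(3)]
    m=((r-b>40)&(r-gg>15)).astype(np.uint8); m[:r0]=0;m[r1:]=0;m[:,:c0]=0;m[:,c1:]=0
    k,l,st,c=cv2.connectedComponentsWithStats(m)
    for i in range(1,k):
        if st[i,4]>4: print(nm,c[i],st[i,4],(np.nanmean(W[l==i],0)-H)@np.column_stack([JX,JY,Z]),np.nanmean(W[l==i],0))
```

```text
[-0.05 -0.1   1.84 -0.35  1.42 -1.5 ]
[-0.04  0.67  0.24]
[ 0.26 -0.56  2.57] 17.459314148120814 30.000375509262085 [0.2  0.17 0.4 ]
[-0.91 -0.61 -0.35] 17.70828153340293 17.5
top [473.21 234.37] 19 [ 27.63 -30.09  14.28] [ 501.08 -111.09   64.28]
top [490.79 239.63] 19 [ 17.22 -58.41  24.89] [ 488.99 -138.74   74.89]
top [481.11 265.72] 18 [-30.65 -42.39  18.97] [ 442.16 -119.88   68.97]
top [502.5  266.27] 22 [-31.57 -75.81  32.01] [ 439.24 -153.18   82.01]
scene [431.08 313.08] 12 [ 27.74 -30.72  15.71] [ 501.15 -111.72   65.71]
scene [436.57 318.86] 14 [ 17.22 -57.76  25.53] [ 489.02 -138.09   75.53]
scene [400.12 325.59] 17 [-30.33 -43.1   20.53] [ 442.44 -120.6    70.53]
scene [413.5 331. ] 20 [-31.38 -75.95  32.68] [ 439.42 -153.33   82.68]
```

View pics/lift.png

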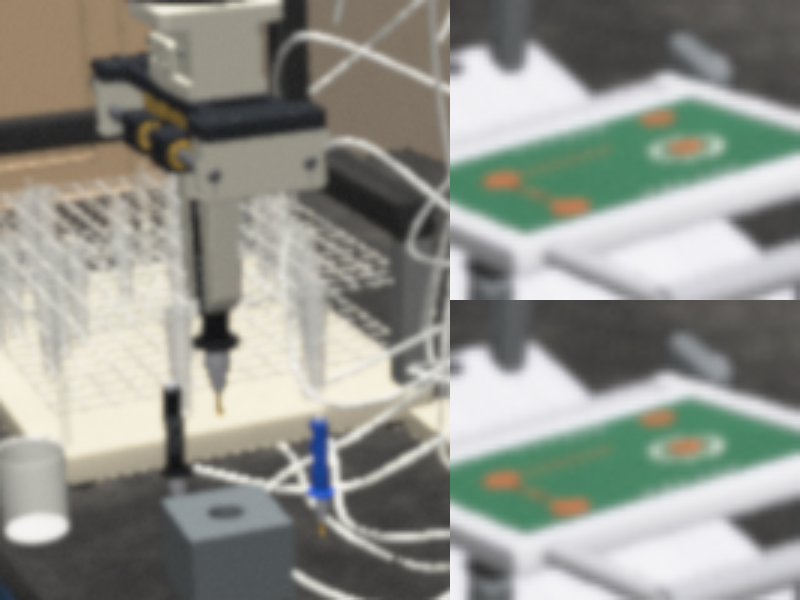

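Probe lifted cleanly (tip at crop (220,405)). The ringed pad is at (489, -138.4, 75), and both cameras agree on it. Moving over it, tilted.

```bash
cat >> h.py <<'E'
PAD=np.array([489.,-138.4,75.2])
N=np.cos(np.radians(20))*Z+np.sin(np.radians(20))*JY
RT=np.column_stack([-JX,np.cross(-N,-JX),-N])
E
python3 - <<'E'
from h import *
env.reach(PAD+N*(155.4+40),RT)
env.servo_line(PAD+N*(155.4+6),speed=60); env.dwell(.3)
print(read_contact_force(),read_eef_pos()-PAD-N*161.4,read_eef_rot()-RT,read_time_s())
p,d=cam('top');s,ds=cam('scene'); print(d.shape)
cv2.imwrite('pics/near.png',np.hstack([cv2.resize(s[220:350,390:480],(415,600),interpolation=cv2.INTER_CUBIC),cv2.resize(p[200:290,450:520],(385,495),interpolation=cv2.INTER_CUBIC)[np.r_[0:495,0:105]]]))
m=imaging.camera_model('scene');f=240/np.tan(np.radians(m['vfov']/2))
T=np.linalg.inv(m['world_from_camera'])
for q in(PAD,PAD+6*N,PAD+51*N,PAD+135*N):
    c=T[:3,:3]@q+T[:3,3]; u=np.array([m['cx']+f*c[0]/c[2],m['cy']+f*c[1]/c[2]]); print(u,'crop',(u-[390,220])*415/90)
E
```

```text
[ 0.43 -0.17 -0.9 ] [0.21 0.03 0.37] [[-0.  0.  0.]
 [-0. -0. -0.]
 [-0. -0.  0.]] 19.9333
(480, 640)
[436.69 319.18] crop [215.29 457.32]
[436.07 314.86] crop [212.44 437.42]
[431.4  282.21] crop [190.91 286.86]
[422.49 219.89] crop [149.82  -0.52]
```

View pics/near.png

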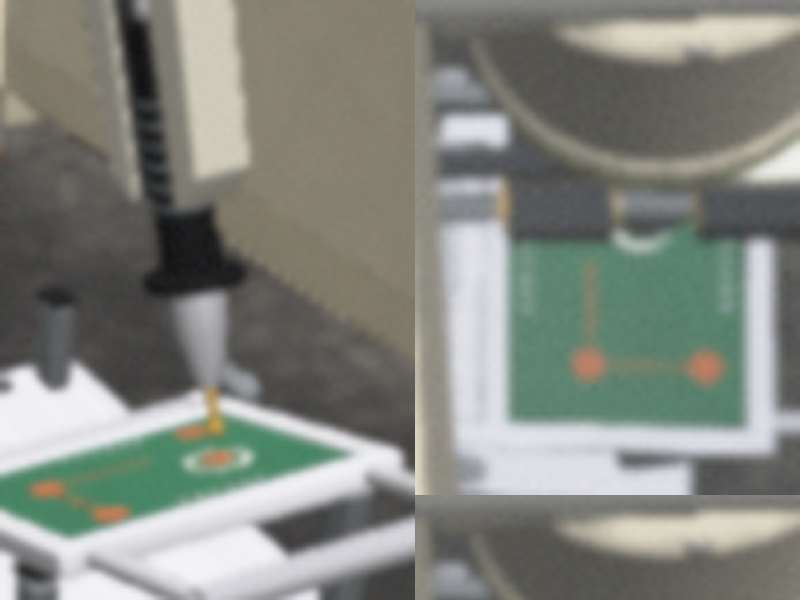

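Scene crop: tip at (215,430) against a predicted (212,437), about 1–2 mm off. The ringed pad at (217,458) is right below it along the axis. Now I'll lower it with force feedback.

Run:
```python
from h import *
env.dwell(.3); f0=np.mean([read_contact_force() for _ in range(5)],0)
for k in np.arange(4,-8,-1.):
    env.servo_line(PAD+N*(155.4+k),speed=25); env.dwell(.25)
    f=(read_contact_force()-f0); fn=f@N; h=(read_eef_pos()-PAD)@N-155.4
    print(k,'h %.2f fn %.2f'%(h,fn),f,'%.1f'%read_time_s())
    if fn>1.3: break
p,d=cam('scene')
cv2.imwrite('pics/touch.png',cv2.resize(p[260:350,390:480],(600,600),interpolation=cv2.INTER_CUBIC))
```

```text
4.0 h 4.04 fn 0.23 [ 0.43  1.17 -0.19] 20.8
3.0 h 3.05 fn -0.13 [ 0.16  0.61 -0.37] 21.3
2.0 h 2.00 fn -0.79 [ 1.03  0.24 -0.95] 21.8
1.0 h 1.01 fn -1.19 [-0.37 -0.02 -1.25] 22.3
0.0 h 0.03 fn -2.00 [ 0.18 -0.09 -2.1 ] 22.8
-1.0 h -0.96 fn -0.32 [ 0.76  0.2  -0.44] 23.3
-2.0 h -1.94 fn 1.13 [0.49 1.26 0.74] 23.8
-3.0 h -2.96 fn 0.28 [0.74 0.58 0.08] 24.3
-4.0 h -3.95 fn 0.72 [1.1  1.18 0.31] 24.8
-5.0 h -4.97 fn 1.15 [0.39 1.06 0.83] 25.3
-6.0 h -5.96 fn 2.65 [1.11 1.54 2.23] 25.8
```

View pics/touch.png

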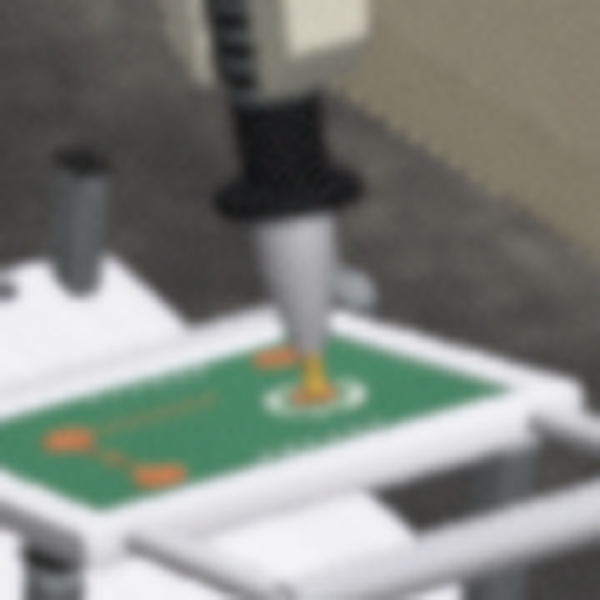

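The tip is on the ringed pad at crop (316,393), with the ring centre at (316,398), so about 1–2 mm towards the hinge. I'll lift, shift 1.3 mm and calibrate the depth with averaged forces.

```bash
cat >> h.py <<'E'
PAD2=PAD+1.3*(-np.cos(np.radians(20))*JY+np.sin(np.radians(20))*Z)
E
python3 - <<'E'
from h import *
R=[]
for k in(4,2,-1,-3,-5,-7):
    env.servo_line(PAD2+N*(155.4+k),speed=25); env.dwell(.15); a=[]
    for _ in range(22): env.dwell(.05); a.append(read_contact_force())
    a=np.array(a)@N; h=(read_eef_pos()-PAD2)@N-155.4; R.append((h,a.mean()))
    print(k,'h %.2f fn %.2f sd %.2f'%(h,a.mean(),a.std()),'%.1f'%read_time_s())
R=np.array(R)
from scipy.optimize import least_squares
for c0 in(3,0,-2,-4):
    r=least_squares(lambda x:x[0]+np.where(R[:,0]<x[1],.3+.35*(x[1]-R[:,0]),0)-R[:,1],[R[0,1],c0]); print(r.x,r.cost)
p,d=cam('scene'); cv2.imwrite('pics/touch2.png',cv2.resize(p[290:340,410:460],(600,600),interpolation=cv2.INTER_CUBIC))
E
```

```text
4 h 4.01 fn -0.53 sd 0.52 27.7
2 h 1.98 fn -0.73 sd 0.36 29.2
-1 h -1.00 fn -0.02 sd 0.55 30.7
-3 h -2.98 fn 0.13 sd 0.59 32.2
-5 h -5.01 fn 1.32 sd 0.39 33.7
-7 h -6.99 fn 1.86 sd 0.51 35.2
[-0.63 -0.71] 0.09855692276176505
[-0.63 -0.71] 0.09855692276176503
[-0.42 -1.49] 0.19444198789069705
[-0.42 -1.49] 0.19444198789069703
```

View pics/touch2.png

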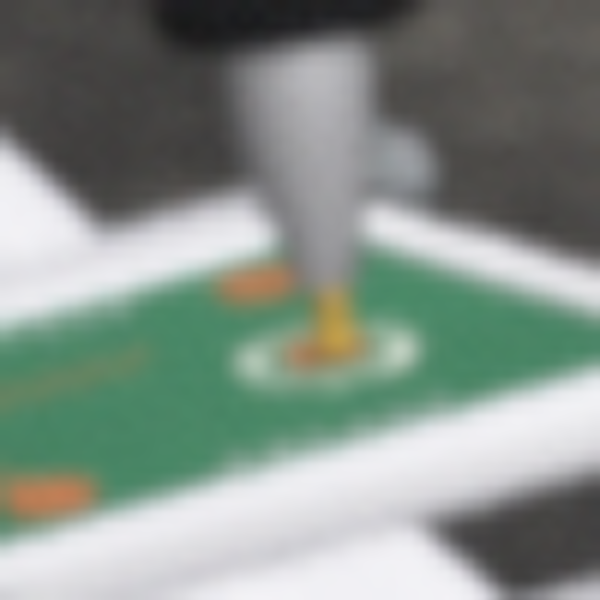

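The tip at crop (340,353) is on the pad but about 1.3 mm to the right of the ring centre (327,357). I'll lift, shift −1.4 mm along x, and press again to about 5 mm.

Run:
```python
from h import *
P=PAD2-1.4*JX
env.servo_line(PAD2+N*159.4,speed=40); env.servo_line(P+N*159.4,speed=20); env.dwell(.2)
def F():
    a=[]
    for _ in range(30): env.dwell(.05); a.append(read_contact_force())
    return np.mean(a,0)@N
f0=F()
env.servo_line(P+N*(155.4-6),speed=20); env.dwell(.2)
f1=F(); print('df',f1-f0,'h',(read_eef_pos()-P)@N-155.4,read_time_s(),read_grip_width(),read_gripper_force())
p,d=cam('scene'); cv2.imwrite('pics/touch3.png',cv2.resize(p[280:340,405:465],(600,600),interpolation=cv2.INTER_CUBIC))
```

```text
df 2.044235890856739 h -6.001184068422447 39.975 17.98572047240723 30.0001922249794
```

View pics/touch3.png

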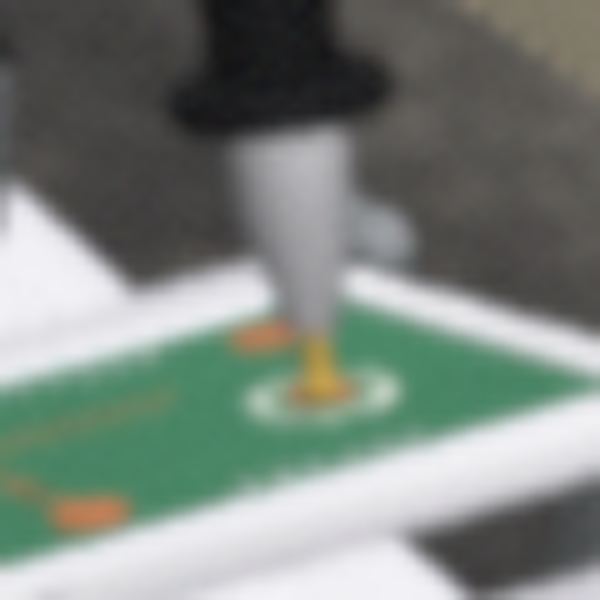

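The tip is now centred on the ringed pad: tip at (320,392), ring centre at (323,394). The force is 2.04 N, which means about 5 mm pushed in. Handing in.

```bash
python3 -c "
from bench import env; print(env.finish_job())"
```

```text
the job is handed in; nothing more can be done
None
```

Handed in at about 40 s: the board is turned pads-up on the sloping rests and the gripper still holds the probe, set to the board's 20° slope, on the ringed pad at about 2 N (spring tip in about 5 mm); the spanner, vial and beaker were never approached.

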